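# Set the sluice timer, unlock and throw the lever, switch on

## Robot

A 6-joint arm with a two-finger parallel gripper is mounted at the origin on the work surface. World frame = base frame: x ahead of the robot, y to its left, z up, the work surface at z = 0. Lengths are in m, angles in rad, forces in N, time in s.
With the tool pointing down it reaches from about 0.35 to 0.925 m from the base axis. Payload 6.4 kg.
Tool frame: the origin (TCP) lies on the front face of the gripper's body, between the roots of the fingers; the fingertips stand 73 mm ahead of it and the grasp point (between the pads) lies 54 mm ahead of it (tips_ahead is the distance from the TCP to the fingertips, in m); z points along the fingers, y is the direction in which the jaws open and shut (so a half turn about z gives the same grasp; the last joint's range is limited). The gripper opens to 85 mm and grips with 20 to 120 N. Pads are 22 mm wide; open, the fingers measure 114 mm over their backs; the gripper's body (76 mm by 85 mm) begins 54 mm behind the grasp point. The pads swing forward as they close: fully open they stand 13 mm farther back than shut.
Start: joints at [-1.469, 0.245, 1.558, -0, 1.339, -0.174], TCP at [0.177, -0.625, 0.304] pointing down, gripper open.
Joint ranges: [-3.13, 3.13], [-1.02, 2.26], [0.13, 2.54], [-0.95, 4.09], [0.21, 2.88], [-2.74, 2.74]. Speed limits (rad/s): [2.57, 2.57, 3.14, 3.14, 3.14, 3.14].

## Interface

Orientations are given as a rotation vector (axis times angle).
In Python, from station import * gives the robot as it stands. The module is installed in compiled form; this text tells all that it offers.
- The arm moves only by the shell command python3 -m jog 'ROWS' [FORCE]. ROWS is JSON, a list of rows, each a list of 5 numbers: the closure, from 0 (fully open) to 1 (shut), then the shift along the tool's x, y, z in cm, then the turn about the tool's z in degrees. In form: [[gripper, dx, dy, dz, spin], ...]. A call has 1 to 10 rows; each row is the pose to reach, as a shift and turn from the pose commanded when the call began, along the tool's axes at that moment; what a row does not reach only later rows make up. A row lasts 1/12 s, in which the tool goes at most 41.7 mm and 7.16 degrees, less where a joint would pass 70% of its speed; a pose out of reach is approached as far as the arm can. A call with a gripper value outside its range is refused whole. The fingers move at their own pace and stop on an object; FORCE is the grip in N (left out, the last holds). Time passes only in rows, so rows that repeat a pose let the fingers close. It gives the time, the measured TCP pose, the force and the opening at its end, in the units of the state.
- state(): the state, without advancing time (a new reading comes with each control period).
- capture(name): name is "side" or "top"; returns (picture, depth): 400x640x3 uint8, red, green, blue; 400x640 float32, m along the optical axis (not along the pixel's ray), 0 where there is no reading.
- get_calibration(name): a dict with "fx", "fy", "cx", "cy" (pixels), "k1" (the pictures are not rectified: a ray, as slopes to the right and down, at radius r is drawn at 1 + k1 r^2 times it, then the intrinsics apply), "extrinsics" (4x4, takes a point from camera to world coordinates). Camera axes: x right, y down, z forward; pixel columns grow to the right and rows downward; lengths in m; the calibration is good to about 2 mm. A picture is of the moment at which its call begins. get_calibration takes no time and is no camera call.
- job_done(): hands the job in, once; it reports no verdict.
Trained networks look in the newest picture that a camera, given by its name, has taken for a name from the list of things; names that differ only in an ending like _2 or _b are one class to them, and where a whole thing is asked for, a point or a joint stands for the part that bears it (a point fixed in the world has none). Each returns a list of dicts, best first, with "p" (0 to 1); they miss things now and then, are a little off and sometimes report something else, mostly with a low value. They report only what shows in the picture. A call takes as long as a camera call. They do not tell look-alikes from the thing itself.
- spot_in(camera, name): "at" ([x, y, z] in m, in world coordinates, good to about 4 mm: the middle of the surface that is visible of it).
- cut_out(camera, name): "mask" (400x640 bool, what is visible of it).
- landmark_of(camera, name): "at" ([x, y, z] in m, in world coordinates, good to about 4 mm: a listed point, or the origin of a listed thing).
The state is a dict: "time": time; "joints": joint angles; "joint_velocities": joint speeds; "joint_efforts": joint torques, N m; "ee_pos": TCP position; "tool_rot": TCP orientation; "wrist_force": force on the tool from outside, world axes, zero at the start; "moment": the same for the moment, N m; "width": finger opening in m.
Only numpy, scipy, OpenCV 4.12 (cv2) and the standard library are available. Lean on these libraries where they do the work, as an engineer would, in place of code of your own. Each camera call takes 0.05 s, during which the arm holds its last target.

## Task

Roll the pip-numbered timer wheel with a fingertip until its five-pip face is straight up and take the finger off. Then lift the lockout collar on the lever, push the lever through its gate to the far side and let the collar drop fully down again so that the lever is locked there. Last, press down the raised far end of the black rocker to switch on; leave the flashlight, fuse jar, socket head and door stop where they are.

Things in the scene. Friction and masses are not known exactly. Their poses are not given: they have to be found in the camera images.
- timer_box: Grey metal timer housing, fixed, 180 (x) x 78 (y) x 98 mm high; origin at centre of underside, x points away from the robot (within 20 deg), z up. A black wheel stands out of its open top between side cheeks (y +-27 to +-39 mm, 98 mm high; a white pointer bar 5 mm high at x = 0 on each). End walls (x +-78 to +-90 mm) are 66 mm high.
- wheel_axle (a point): Centre of the timer wheel, 88 mm above the shelf; axle along the housing's y. Drum radius 56 mm, 46 mm wide, with 8 straight ribs parallel to the axle, 45 deg apart, 7 mm thick, reaching 74 mm from the axle. The 8 faces between ribs carry 1 to 8 white pips in order. The face straight up is the number set; at rest ribs stand 22.5 deg before and behind it.
- wheel (a joint): Turn of the wheel, rad: (n-1)*pi/4 when the n-pip face is up (five: 3.14). Grows, to higher numbers, as the wheel's top moves away from the robot (+x); stops just before 1 and after 8. A spring detent draws it to the nearest number and holds it; about 2 to 6 N at a rib rolls it on. Starts at one, two or three, rarely between.
- lever_stand: Grey metal lever stand, fixed, block 170 (x) x 96 (y) x 70 mm high; origin at centre of underside, x away from the robot (within 20 deg), z up.
- lever_pivot (a point): Lever pivot, inside the stand at 30 mm above the shelf, axis along the stand's y: the lever swings in the stand's x-z plane. The plain rod, 14 mm thick, ends 160 mm from the pivot.
- gate_top (a point): Middle of the gate, level with the tops (125 mm above the shelf) of two upright steel cheeks, x -10 to 10 mm, y +-10 to +-34 mm; the lever rod passes between them. They stop the collar's skirt when the collar is down; lifted 18 mm or more, it passes over them.
- lever (a joint): Lean of the lever, rad: 0 upright, negative towards the robot, positive away; stops at -0.40 and 0.40. Starts at about -0.38. Stiff: stays where left, takes about 3 N at the collar. With the collar down it cannot pass from -0.34 to 0.34, so lean it beyond 0.35 for the collar to drop on the far side.
- collar (a joint): Lift of the lockout collar along the lever, m: 0 fully down, at most 0.032. Its weight and a light spring (about 3 N together) bring it down when let go.
- collar_grip (a point): Centre of the collar's grip: black block 30 (x, along swing) x 34 (y) x 42 mm (along the lever), flat sides facing the stand's +-y, pinched from above with an upright tool (it pivots between the fingers as the lever leans). 130 mm from the pivot when down. From 26 to 50 mm below it is a round skirt, 44 mm diameter. Only the rod end stands above it.
- switch_box: Dark brown bakelite switch box, fixed, 120 (x) x 84 (y) x 46 mm high; origin at centre of underside, x away from the robot (within 20 deg), z up. On top a black rocker 76 (x) x 40 (y) x 16 mm, pivoting about y at 56 mm above the shelf.
- rocker (a joint): Tilt of the rocker, rad: 0 off (far, +x end raised), 0.36 on (far end fully pressed down); takes about 2 N and stays where left.
- rocker_far_end (a point): Point on the rocker's top face near its far end (white bar there), 27 mm from its pivot: the place to press; moves down about 9 mm.
- flashlight: yellow plastic flashlight lying down, 170 x 56 mm, 56 mm high, origin under its middle: bystander
- fuse_jar: clear glass jar with steel lid, 68 mm diameter, 100 mm high, origin at its underside: bystander
- socket_head: steel socket spanner head standing up, 42 mm diameter, 75 mm high, origin at its underside: bystander
- door_stop: red rubber door stop wedge with stepped top, 120 x 45 x 40 mm, origin under its middle: bystander
Mind the look-alikes: they are no part of the job. Leave any orange or yellow look-alike of the lever_stand alone.

How it is judged:
By the outcome, as a careful person would: the job done as asked, in the order asked, and still so for the second after the job is handed in, with the robot touching nothing.
It also fails if it takes over 69 s, if anything falls off the work surface, if the arm or the gripper's body presses on something with over 40 N, if the wrist force passes 120 N, or if a joint passes its speed limit or range.

## Working session

There is one attempt and no reset: what is moved stays moved. The work goes in short steps, Python scripts to look and compute and a shell command to move; the robot and the scene stay as the last step left them, time stands still between calls to the robot, and variables do not carry over. Pictures are saved under pics/ and viewed, and the job is handed in when it is done.

```bash
mkdir -p pics; ls
cat > h.py <<'E'
from station import *
import numpy as np, cv2
def save(cam,fn):
    p,d=capture(cam); cv2.imwrite('pics/'+fn,cv2.cvtColor(p,cv2.COLOR_RGB2BGR)); return p,d
def cloud(cam,d):
    c=get_calibration(cam); K=np.array([[c['fx'],0,c['cx']],[0,c['fy'],c['cy']],[0,0,1.]])
    v,u=np.mgrid[0:400,0:640]; 
    pts=np.stack([u.ravel(),v.ravel()],1).astype(np.float64)[:,None]
    n=cv2.undistortPoints(pts,K,np.array([c['k1'],0,0,0,0.]))[:,0]
    z=d.ravel(); P=np.c_[n*z[:,None],z]; E=np.array(c['extrinsics'])
    W=P@E[:3,:3].T+E[:3,3]; W[z==0]=np.nan
    return W.reshape(400,640,3)
def proj(cam,X):
    c=get_calibration(cam); E=np.linalg.inv(np.array(c['extrinsics'])); X=np.atleast_2d(X)
    P=X@E[:3,:3].T+E[:3,3]; n=P[:,:2]/P[:,2:]; r2=(n**2).sum(1,keepdims=True); n=n*(1+c['k1']*r2)
    return n*[c['fx'],c['fy']]+[c['cx'],c['cy']]
E
python3 - <<'E'
from h import *
for c in ['top','side']:
    save(c,c+'0.png')
    for n in ['timer_box','wheel_axle','lever_stand','lever_pivot','gate_top','collar_grip','switch_box','rocker_far_end','flashlight','fuse_jar','socket_head','door_stop']:
        print(c,n,[(np.round(r['at'],3).tolist(),round(r['p'],2)) for r in landmark_of(c,n)][:3])
s=state();print({k:np.round(v,3).tolist() for k,v in s.items()})
E
```

```text
pics
top timer_box [([0.57, -0.013, -0.004], 0.68), ([0.563, -0.295, 0.004], 0.61)]
top wheel_axle [([0.57, -0.02, 0.089], 0.79)]
top lever_stand [([0.3, 0.394, -0.004], 0.8), ([0.513, 0.291, -0.001], 0.71), ([0.582, 0.492, 0.001], 0.66)]
top lever_pivot [([0.3, 0.386, 0.032], 0.92), ([0.516, 0.292, 0.029], 0.88), ([0.58, 0.494, 0.027], 0.56)]
top gate_top [([0.577, 0.492, 0.125], 0.88), ([0.304, 0.388, 0.126], 0.77), ([0.516, 0.289, 0.125], 0.61)]
top collar_grip [([0.576, 0.491, 0.158], 0.71), ([0.298, 0.394, 0.16], 0.69), ([0.465, 0.303, 0.156], 0.66)]
top switch_box [([0.563, -0.293, -0.002], 0.67), ([0.652, -0.156, 0.0], 0.45), ([0.571, -0.014, -0.002], 0.33)]
top rocker_far_end [([0.591, -0.3, 0.067], 0.8), ([0.452, 0.169, -0.005], 0.54)]
top flashlight [([0.632, 0.164, -0.001], 0.63)]
top fuse_jar [([0.652, -0.158, 0.004], 0.92)]
top socket_head [([0.44, -0.146, -0.002], 0.7)]
top door_stop [([0.452, 0.168, -0.002], 0.76), ([0.572, -0.018, -0.002], 0.71)]
side timer_box [([0.571, -0.012, 0.001], 0.59), ([0.514, 0.289, 0.03], 0.28)]
side wheel_axle [([0.57, -0.013, 0.089], 0.55
[... 352 characters left out ...]
2, 0.495, 0.164], 0.75), ([0.451, 0.168, 0.0], 0.65)]
side switch_box [([0.566, -0.296, -0.0], 0.93)]
side rocker_far_end []
side flashlight [([0.635, 0.164, 0.003], 0.86)]
side fuse_jar [([0.648, -0.158, 0.004], 0.91)]
side socket_head [([0.445, -0.145, 0.002], 0.59), ([0.593, -0.303, 0.069], 0.45)]
side door_stop [([0.45, 0.167, 0.002], 0.92)]
{'time': 1.3, 'joints': [-1.469, 0.245, 1.558, 0.0, 1.339, -0.174], 'joint_velocities': [0.001, -0.001, 0.0, -0.001, 0.002, 0.001], 'joint_efforts': [0.001, -42.952, -32.642, -0.0, 0.0, -0.0], 'ee_pos': [0.177, -0.625, 0.304], 'tool_rot': [-3.112, -0.432, -0.0], 'wrist_force': [0.142, -0.797, 0.069], 'moment': [-0.007, -0.008, 0.037], 'width': 0.085}
```

View pics/top0.png

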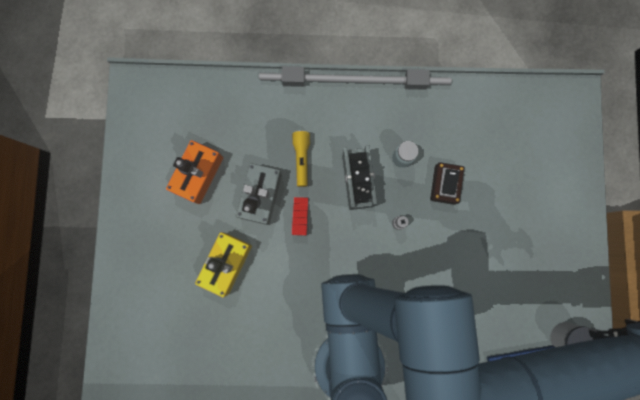

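View pics/side0.png

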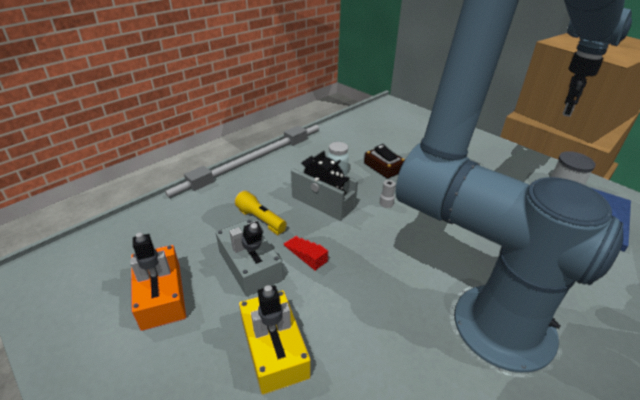

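The top view shows the timer at about (360,178), the grey stand at (260,195), and the switch at (447,183). The orange (195,170) and yellow (222,265) stands are look-alikes. Next I need yaws and a zoom.

Run:
```python
from h import *
p,d=save('top','t1.png'); W=cloud('top',d); b=cv2.cvtColor(p,cv2.COLOR_RGB2BGR)
cv2.imwrite('pics/z1.png',cv2.resize(b[140:220,230:390],None,fx=5,fy=5,interpolation=cv2.INTER_CUBIC))
cv2.imwrite('pics/z2.png',cv2.resize(b[140:220,330:480],None,fx=5,fy=5,interpolation=cv2.INTER_CUBIC))
for n,at in [('timer_box',(.57,-.013)),('lever_stand',(.515,.29)),('switch_box',(.564,-.295))]:
    best=None
    for r in cut_out('top',n):
        pts=W[r['mask']]; c=np.nanmedian(pts,0)
        if np.hypot(*(c[:2]-at))>.06: continue
        pts=pts[np.isfinite(pts[:,0])]
        r0=cv2.minAreaRect(pts[:,:2].astype(np.float32)); print(n,r['p'],len(pts),np.round(c,3),r0)
        lo=dict(timer_box=.09,lever_stand=.062,switch_box=.04)[n];hi=dict(timer_box=.106,lever_stand=.076,switch_box=.05)[n]
        q=pts[(pts[:,2]>lo)&(pts[:,2]<hi)]; print('  top',len(q),cv2.minAreaRect(q[:,:2].astype(np.float32)))
```

```text
timer_box 0.86 1725 [ 0.559 -0.013  0.101] ((0.5796177387237549, -0.019876055419445038), (0.1987188309431076, 0.09680169075727463), 11.812235832214355)
  top 508 ((0.5707491636276245, -0.01671179011464119), (0.17657503485679626, 0.08574280887842178), 7.047205448150635)
lever_stand 0.56 1840 [0.511 0.282 0.071] ((0.5214226245880127, 0.2867830991744995), (0.09582571685314178, 0.1813034862279892), 78.43994140625)
  top 1277 ((0.5160565376281738, 0.28772833943367004), (0.0955490991473198, 0.1708305925130844), 78.86274719238281)
switch_box 0.73 1107 [ 0.561 -0.286  0.048] ((0.5705622434616089, -0.2964334487915039), (0.08615493029356003, 0.12944380939006805), 81.79739379882812)
  top 532 ((0.5652271509170532, -0.29477259516716003), (0.0843895673751831, 0.11840873956680298), 81.79739379882812)
```

View pics/z1.png

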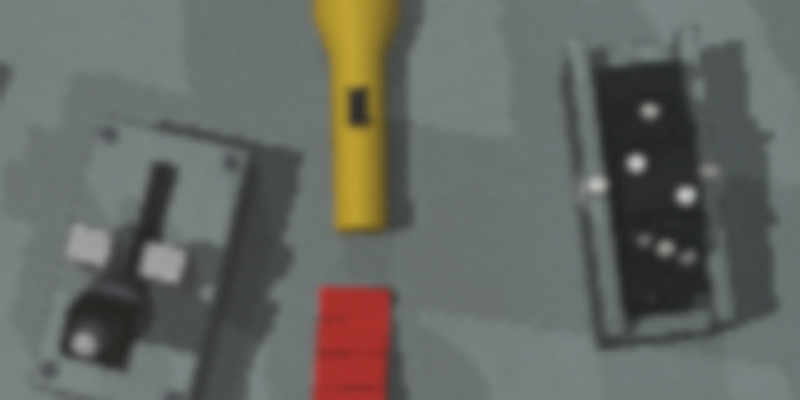

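View pics/z2.png

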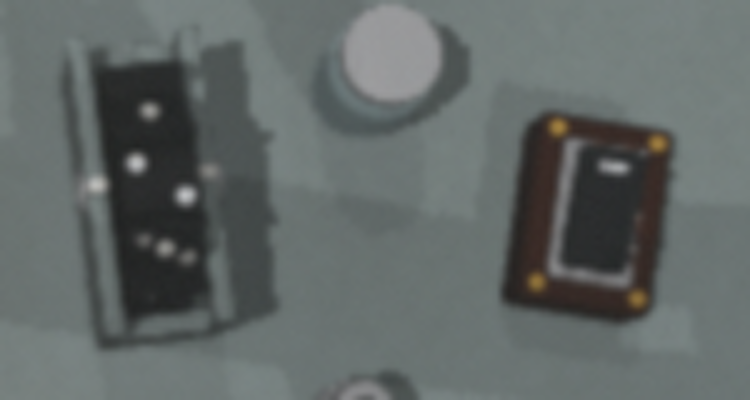

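The zoom shows the two-pip face up between the white pointers, with one pip beyond it and three pips nearer the robot. That means three steps on, pushing the top towards +x.

```bash
cat >> h.py <<'E'
from scipy.spatial.transform import Rotation as Rn
def go(xyz,yaw):
    s=state(); R=Rn.from_rotvec(s['tool_rot']).as_matrix()
    d=R.T@(np.array(xyz)-s['ee_pos'])*100
    y0=np.degrees(np.arctan2(R[1,0],R[0,0]))
    print('shift cm',np.round(d,2),'spin',round(y0-yaw,2),'yaw now',round(y0,2),'rows',np.linalg.norm(d)/4.17)
def loc(o,yaw,x,y=0):
    a=np.radians(yaw); return np.array([o[0]+x*np.cos(a)-y*np.sin(a),o[1]+x*np.sin(a)+y*np.cos(a)])
TB=(.5705,-.0160);TY=7.
E
python3 - <<'E'
import station; print([n for n in dir(station) if not n.startswith('_')]); print(getattr(station,'tips_ahead',None))
from h import *
print(loc(TB,TY,-.05)); go([*loc(TB,TY,-.05),.29],TY); print(state()['time'])
E
```

```text
['PlanningError', 'capture', 'cut_out', 'get_calibration', 'job_done', 'landmark_of', 'spot_in', 'state', 'tips_ahead']
0.0726
[ 0.52087269 -0.02209347]
shift cm [ 49.52 -48.69   1.39] spin 8.8 yaw now 15.8 rows 16.656553268970303
1.5
```

```bash
python3 -m jog '[[1,29,-28.5,0.5,7],[1,29,-28.5,0.5,8.8],[1,29,-28.5,0.5,8.8],[1,29,-28.5,0.5,8.8],[1,29,-28.5,0.5,8.8],[1,29,-28.5,0.5,8.8],[1,29,-28.5,0.5,8.8],[1,29,-28.5,0.5,8.8],[1,29,-28.5,0.5,8.8],[1,29,-28.5,0.5,8.8]]' 40
python3 - <<'E'
from h import *
go([*loc(TB,TY,-.05),.26],TY)
E
```

```text
time: 2.33
ee_pos: [0.3793, -0.2696, 0.2991]
tool_rot: [3.136, 0.194, 0.001]
wrist_force: [0.7, -0.4, -0.6]
width: 0.0001
shift cm [ 17.1  -22.82   3.91] spin 0.07 yaw now 7.07 rows 6.902578225993048
```

```bash
python3 -m jog '[[1,17.1,-22.8,3.9,0],[1,17.1,-22.8,3.9,0],[1,17.1,-22.8,3.9,0],[1,17.1,-22.8,3.9,0],[1,17.1,-22.8,3.9,0],[1,17.1,-22.8,3.9,0],[1,17.1,-22.8,3.9,0],[1,17.1,-22.8,3.9,0],[1,17.1,-22.8,3.9,0]]'
python3 - <<'E'
from h import *
go([*loc(TB,TY,-.05),.223],TY)
p,d=save('side','s1.png'); b=cv2.cvtColor(p,cv2.COLOR_RGB2BGR)
cv2.imwrite('pics/s1z.png',cv2.resize(b[110:230,250:410],None,fx=5,fy=5,interpolation=cv2.INTER_CUBIC))
E
```

```text
time: 3.08
ee_pos: [0.5207, -0.0235, 0.2595]
tool_rot: [-3.135, -0.198, 0.001]
wrist_force: [-0.4, -0.2, -0.8]
width: 0.0
shift cm [ 0.04 -0.14  3.65] spin 0.22 yaw now 7.22 rows 0.8765159285222467
```

View pics/s1z.png

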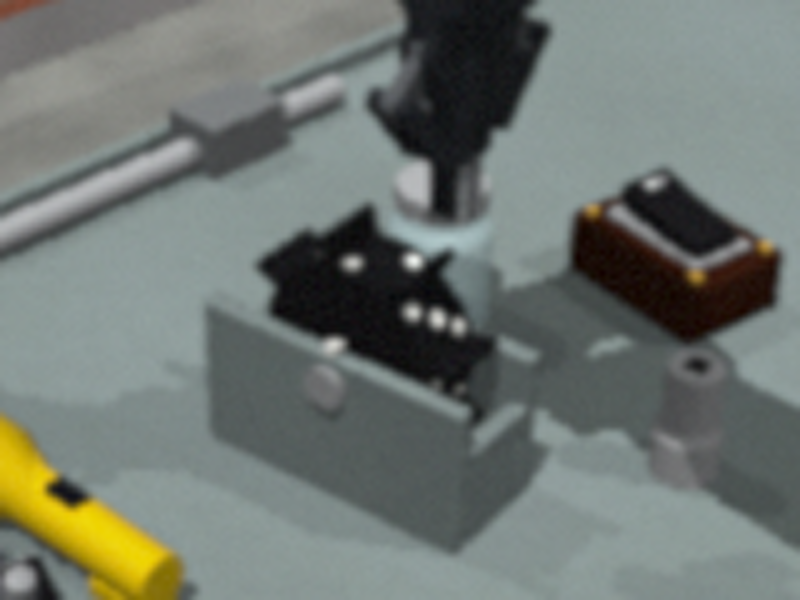

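The side view shows two pips up (crop 350–415,262), the three face next at about (435,320), and the fingertips above it. I'll descend and push one step.

```bash
python3 -m jog '[[1,0,-0.1,2,0],[1,0,-0.1,3.65,0],[1,1,-0.1,3.65,0],[1,1.8,-0.1,3.65,0],[1,2.6,-0.1,3.65,0],[1,3.4,-0.1,3.65,0],[1,4.2,-0.1,3.65,0],[1,5,-0.1,3.65,0],[1,5.8,-0.1,3.65,0],[1,5.8,-0.1,3.65,0]]'
python3 - <<'E'
from h import *
p,d=save('side','s2.png'); b=cv2.cvtColor(p,cv2.COLOR_RGB2BGR)
cv2.imwrite('pics/s2z.png',cv2.resize(b[110:230,250:410],None,fx=5,fy=5,interpolation=cv2.INTER_CUBIC))
print(state()['wrist_force'],state()['ee_pos'])
E
```

```text
time: 3.97
ee_pos: [0.5793, -0.0174, 0.2237]
tool_rot: [3.136, 0.191, 0.003]
wrist_force: [0.2, -0.1, 0.3]
width: 0.0002
[-0.10602005 -0.85662724  0.02838301] [ 0.57867216 -0.01727565  0.22353588]
```

View pics/s2z.png

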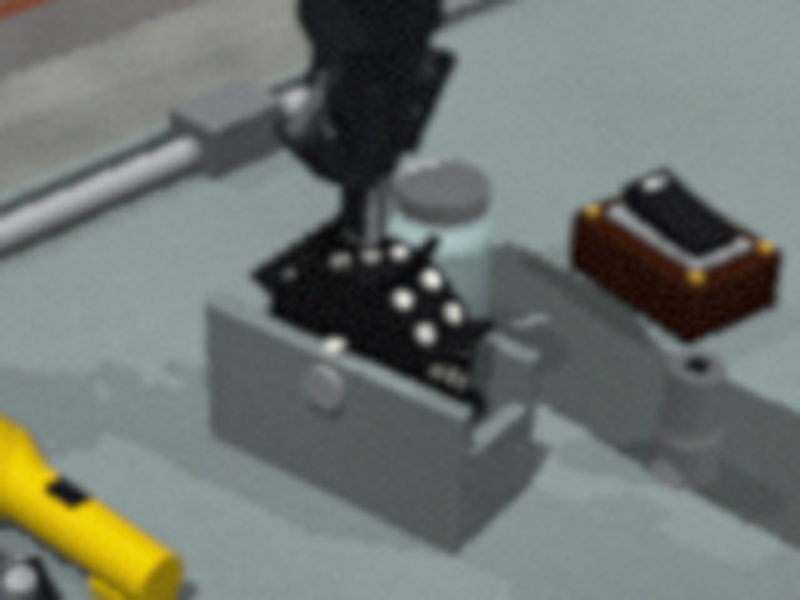

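Three is up now. Next is the second step: lift, go back behind the next rib, push.

```bash
python3 -m jog '[[1,0,0,-3,0],[1,-3,0,-3,0],[1,-5.8,0,-3,0],[1,-5.8,0,-3,0],[1,-5.8,0,0,0],[1,-4.8,0,0,0],[1,-4,0,0,0],[1,-3.2,0,0,0],[1,-2.4,0,0,0],[1,-1.6,0,0,0]]'; python3 -m jog '[[1,0.8,0,0,0],[1,1.6,0,0,0],[1,1.6,0,0,0],[1,1.6,0,0,0]]';  python3 - <<'E'
from h import *
p,d=save('side','s3.png'); b=cv2.cvtColor(p,cv2.COLOR_RGB2BGR)
cv2.imwrite('pics/s3z.png',cv2.resize(b[110:230,250:410],None,fx=5,fy=5,interpolation=cv2.INTER_CUBIC))
print(state()['wrist_force'],state()['ee_pos'])
E
```

```text
time: 4.85
ee_pos: [0.5634, -0.0187, 0.2244]
tool_rot: [-3.136, -0.192, -0.0]
wrist_force: [-2.5, 1.4, 0.1]
width: -0.0003
time: 5.18
ee_pos: [0.5786, -0.0171, 0.2236]
tool_rot: [3.135, 0.192, 0.001]
wrist_force: [-0.3, -0.3, -1.1]
width: 0.0
[-0.252461    1.3297273   0.36012378] [ 0.57811588 -0.01707304  0.22345664]
```

View pics/s3z.png

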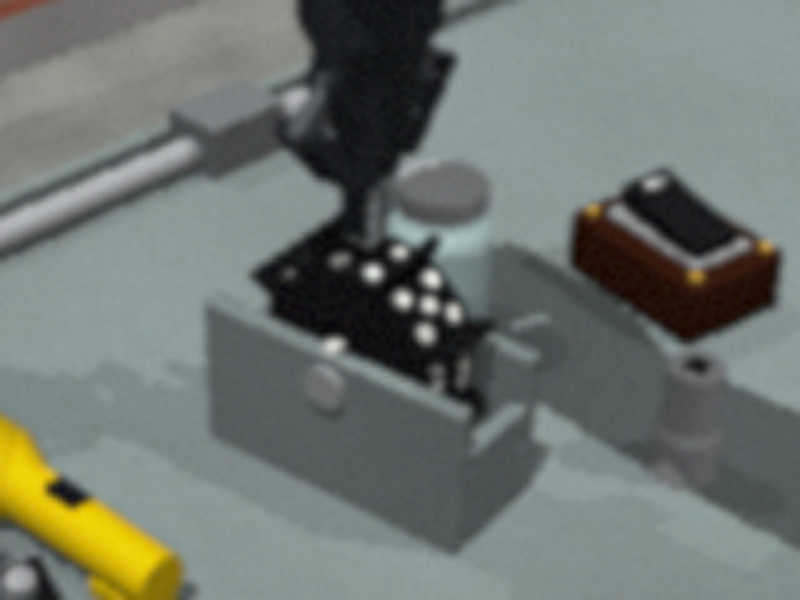

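Four is up, with the five face next (crop 430,305). Now the third step.

```bash
python3 -m jog '[[1,0,0,-3,0],[1,-3,0,-3,0],[1,-5.8,0,-3,0],[1,-5.8,0,-3,0],[1,-5.8,0,0,0],[1,-4.8,0,0,0],[1,-4,0,0,0],[1,-3.2,0,0,0],[1,-2.4,0,0,0],[1,-1.6,0,0,0]]'; python3 -m jog '[[1,0.8,0,0,0],[1,1.6,0,0,0],[1,1.6,0,0,0],[1,1.6,0,0,0],[1,1.6,0,-4,0],[1,1.6,0,-8,0],[1,1.6,0,-10,0],[1,-2,0,-10,0],[1,-6,0,-10,0],[1,-10,0,-10,0]]';  python3 - <<'E'
from h import *
for c,(r0,r1,c0,c1) in dict(side=(110,230,250,410),top=(140,220,310,420)).items():
    p,d=save(c,c+'4.png'); b=cv2.cvtColor(p,cv2.COLOR_RGB2BGR)
    cv2.imwrite('pics/%s4z.png'%c,cv2.resize(b[r0:r1,c0:c1],None,fx=5,fy=5,interpolation=cv2.INTER_CUBIC))
s=state();print(s['time'],s['wrist_force'],s['ee_pos'])
E
```

```text
time: 6.07
ee_pos: [0.5634, -0.0188, 0.2244]
tool_rot: [-3.136, -0.192, -0.001]
wrist_force: [-1.1, 1.0, 1.0]
width: -0.0
time: 6.9
ee_pos: [0.4615, -0.0313, 0.3237]
tool_rot: [3.135, 0.193, 0.001]
wrist_force: [0.2, -0.3, 1.0]
width: -0.0001
7.0 [0.50521496 0.10947482 0.50448738] [ 0.45780202 -0.03056906  0.32156678]
```

View pics/side4z.png

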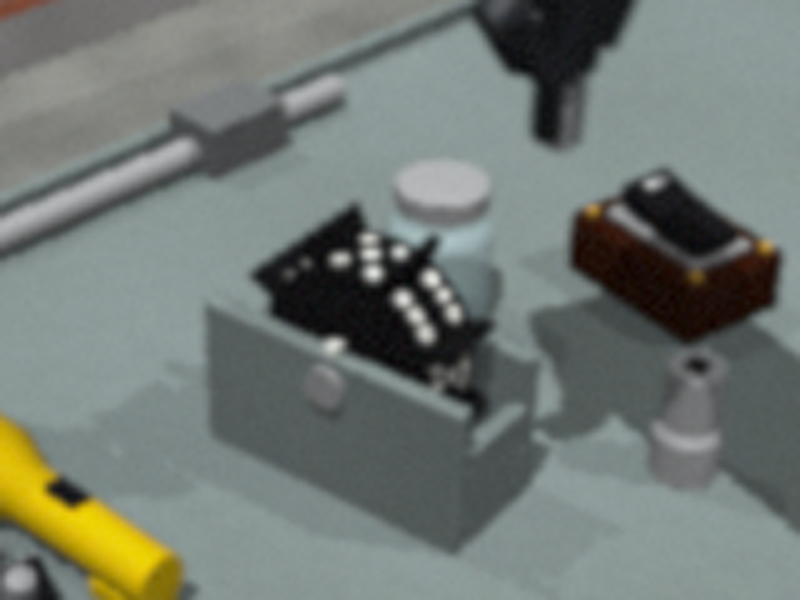

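View pics/top4z.png

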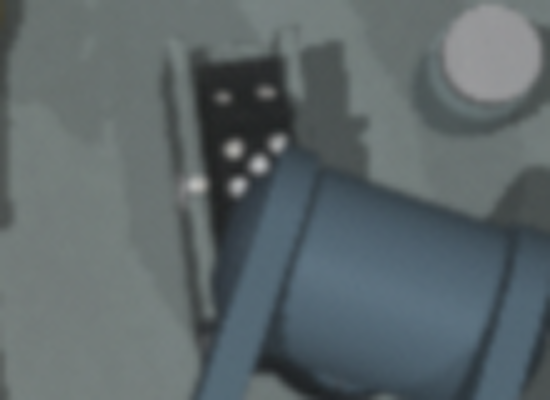

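Five is up (top crop 258,165, side crop 358,256), with four beyond it and six next. Now the lever; I'll refine the collar position first.

```bash
cat >> h.py <<'E'
LP=(.5155,.2900);LY=-11.1
def lev(th,r):
    return np.array([*loc(LP,LY,r*np.sin(th)),.03+r*np.cos(th)])
E
python3 - <<'E'
from h import *
p,d=capture('top'); W=cloud('top',d)
for n in ['lever_pivot','gate_top','collar_grip']:
    print(n,[(np.round(r['at'],3),round(r['p'],2)) for r in landmark_of('top',n) if np.hypot(*(np.array(r['at'][:2])-[.5,.295]))<.1])
print(lev(-.38,.13))
a=np.radians(LY);R=np.array([[np.cos(a),np.sin(a)],[-np.sin(a),np.cos(a)]])
L=W.copy(); L[...,:2]=(W[...,:2]-np.array(LP))@R.T
m=(abs(L[...,0])<.12)&(abs(L[...,1])<.06)
for lo,hi in [(.165,.185),(.145,.165),(.118,.13),(.06,.08)]:
    q=L[m&(L[...,2]>lo)&(L[...,2]<hi)]; print(lo,len(q),q.min(0).round(4),q.max(0).round(4),np.median(q,0).round(4))
q=L[m&(L[...,2]>.118)&(L[...,2]<.13)&(L[...,0]>-.02)];print('cheeks',q.min(0),q.max(0))
go([*lev(-.38,.13)[:2],.30],LY)
E
```

```text
lever_pivot []
gate_top [(array([0.518, 0.292, 0.126]), 0.71)]
collar_grip [(array([0.466, 0.3  , 0.153]), 0.68)]
[0.4681824  0.29928334 0.1507264 ]
0.165 92 [-0.0649 -0.018   0.165 ] [-0.0381  0.0154  0.1814] [-0.0488 -0.0018  0.1691]
0.145 73 [-0.067  -0.0178  0.1458] [-0.0298  0.017   0.1649] [-0.051  -0.0053  0.1597]
0.118 153 [-0.0519 -0.0354  0.118 ] [0.011  0.0313 0.1299] [-0.0023 -0.013   0.1249]
0.06 1341 [-0.0845 -0.05    0.0613] [0.087  0.047  0.0787] [ 0.02   -0.0093  0.0702]
cheeks [-0.0197739  -0.03536787  0.11801068] [0.01098551 0.0312558  0.12994387]
shift cm [  4.49 -32.77   2.4 ] spin 18.1 yaw now 7.0 rows 7.952161182540842
```

```bash
sed -i 's/^LP=.*/LP=(.5152,.2886);LY=-11.1/' h.py; python3 -m jog '[[0,4.5,-32.9,2.4,7],[0,4.5,-32.9,2.4,14],[0,4.5,-32.9,2.4,18],[0,4.5,-32.9,2.4,18.1],[0,4.5,-32.9,2.4,18.1],[0,4.5,-32.9,2.4,18.1],[0,4.5,-32.9,2.4,18.1],[0,4.5,-32.9,2.4,18.1],[0,4.5,-32.9,2.4,18.1],[0,4.5,-32.9,2.4,18.1]]'
python3 - <<'E'
from h import *
g=lev(-.38,.13);print(g); go(g+[0,0,.054],LY); save('side','s5.png')
E
```

```text
time: 8.03
ee_pos: [0.4676, 0.3042, 0.2987]
tool_rot: [3.128, -0.296, -0.001]
wrist_force: [0.3, 0.2, 0.5]
width: 0.0853
[0.4678824  0.29788334 0.1507264 ]
shift cm [0.16 0.62 9.4 ] spin 0.29 yaw now -10.81 rows 2.259177781074839
```

View pics/s5.png

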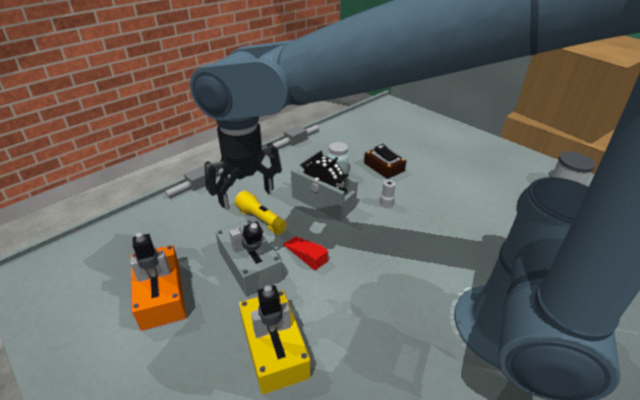

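The gripper is open above the grey stand's collar (250,228). I'll re-read the settled pose, then descend.

Run:
```python
from h import *
g=lev(-.38,.13); print(state()['ee_pos']); go(g+[0,0,.054],LY)
```

```text
[0.4677494  0.30243308 0.29880055]
shift cm [0.11 0.44 9.41] spin 0.18 yaw now -10.92 rows 2.258613751080681
```

```bash
python3 -m jog '[[0,0.1,0.4,4,0],[0,0.1,0.4,4,0],[0,0.1,0.4,4,0]]'
python3 - <<'E'
from h import *
g=lev(-.38,.13); print(state()['ee_pos']); go(g+[0,0,.054],LY)
E
```

```text
time: 8.33
ee_pos: [0.467, 0.2953, 0.2576]
tool_rot: [3.124, -0.306, -0.007]
wrist_force: [0.1, -0.4, 0.4]
width: 0.0854
[0.4669841  0.29525272 0.25762812]
shift cm [ 0.06 -0.29  5.29] spin -0.1 yaw now -11.2 rows 1.2703764650503442
```

```bash
python3 -m jog '[[0,0.1,-0.2,3,0],[0,0.1,-0.2,5.3,0],[0,0.1,-0.2,5.3,0],[0,0.1,-0.2,5.3,0]]'
python3 - <<'E'
from h import *
g=lev(-.38,.13); print(state()['ee_pos']); go(g+[0,0,.054],LY)
p,d=save('side','s6.png'); b=cv2.cvtColor(p,cv2.COLOR_RGB2BGR)
cv2.imwrite('pics/s6z.png',cv2.resize(b[180:300,180:340],None,fx=5,fy=5,interpolation=cv2.INTER_CUBIC))
E
```

```text
time: 8.67
ee_pos: [0.4693, 0.2979, 0.2072]
tool_rot: [3.126, -0.305, -0.001]
wrist_force: [0.0, 0.9, -0.2]
width: 0.0852
[0.46927099 0.29794903 0.20718345]
shift cm [-0.13  0.03  0.25] spin -0.06 yaw now -11.16 rows 0.06769885805771891
```

View pics/s6z.png

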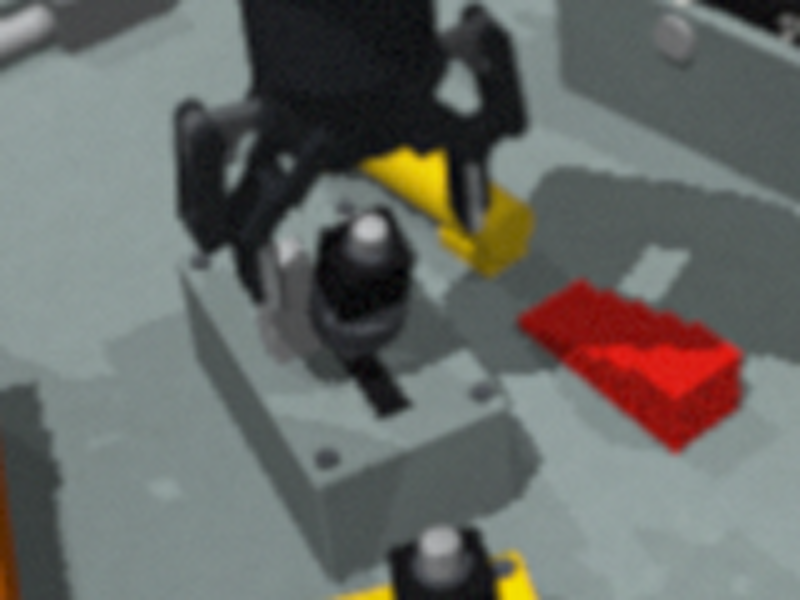

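Run:
```python
from h import *
s=state();e=s['ee_pos'];print(e)
P=np.array([e,e-[0,0,.054],lev(-.38,.13),lev(-.38,.16),lev(-.40,.16)])
print((proj('side',P)-[180,180])*5); print(proj('top',P))
p,d=capture('top')
b=cv2.cvtColor(p,cv2.COLOR_RGB2BGR); cv2.imwrite('pics/t6z.png',cv2.resize(b[140:260,180:340],None,fx=5,fy=5,interpolation=cv2.INTER_CUBIC))
for c in ('side',):
  for n in ('collar_grip','gate_top','lever_pivot'): print([(np.round(r['at'],3),round(r['p'],2)) for r in landmark_of(c,n)])
p,d=capture('side');W=cloud('side',d)
print(W[180+228//5,180+372//5],W[180+260//5,180+365//5],W[180+300//5,180+365//5],W[180+215//5,180+475//5], W[180+250//5,180+245//5])
```

```text
[0.46996373 0.29836081 0.20846455]
[[350.9908813  146.29360236]
 [362.90037536 244.36260193]
 [367.5210962  252.75392331]
 [373.18054146 218.37798428]
 [376.55368494 224.61044477]]
[[245.97992916 202.7286253 ]
 [249.35829897 204.84651591]
 [249.72000112 205.72424532]
 [247.08239343 208.61118781]
 [246.90664384 209.69942731]]
[(array([0.465, 0.301, 0.15 ]), 0.81), (array([0.579, 0.493, 0.162]), 0.75), (array([0.304, 0.39 , 0.158]), 0.58)]
[(array([0.518, 0.288, 0.121]), 0.7), (array([0.301, 0.392, 0.123]), 0.7), (array([0.578, 0.496, 0.122]), 0.63)]
[(array([0.579, 0.491, 0.029]), 0.9), (array([0.517, 0.289, 0.026]), 0.78), (array([0.302, 0.393, 0.027]), 0.74)]
[0.45423273 0.30365722 0.17890024] [0.45373236 0.30838597 0.1626556 ] [0.45689059 0.30881617 0.13778496] [0.44961084 0.25335253 0.15711418] [0.47226065 0.35222919 0.183215  ]
```

View pics/t6z.png

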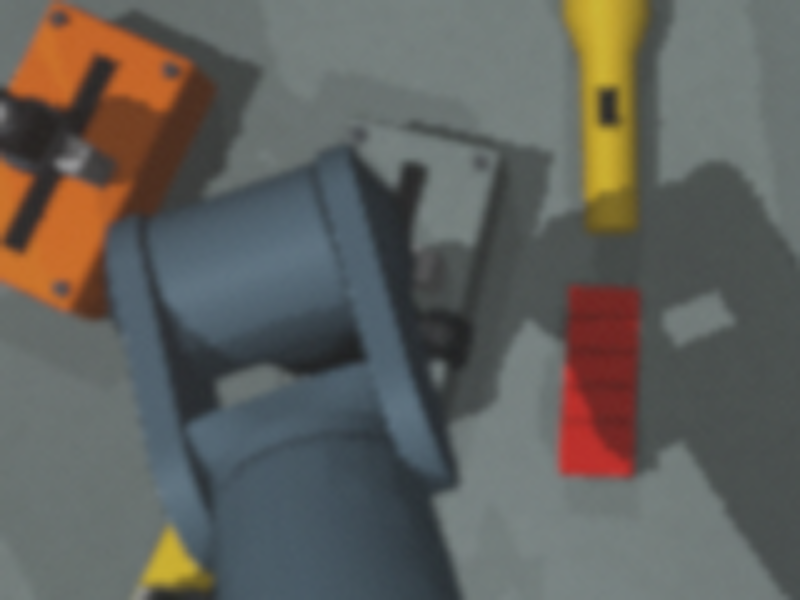

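The projected grasp and collar centres agree to within 2 mm. I'll trim slightly and close.

```bash
python3 -m jog '[[0,-0.2,0,0.4,0],[0.5,-0.2,0,0.4,0],[1,-0.2,0,0.4,0],[1,-0.2,0,0.4,0],[1,-0.2,0,0.4,0],[1,-0.2,0,0.4,0],[1,-0.2,0,0.4,0],[1,-0.2,0,0.4,0],[1,-0.2,0,0.4,0],[1,-0.2,0,0.4,0]]' 50
python3 - <<'E'
from h import *
s=state();print(s['ee_pos'],s['wrist_force'],s['width'])
p=s['ee_pos']; o=lev(-.385,.13)
for th,r in [(-.385,.142),(-.385,.155),(-.3,.155),(-.2,.155),(-.1,.155),(0,.155),(.1,.155),(.2,.155),(.3,.155),(.37,.155),(.39,.155),(.39,.13)]:
    q=lev(th,r)-o; R=Rn.from_rotvec(s['tool_rot']).as_matrix(); print(th,r,np.round(R.T@q*100,2))
p,d=save('side','s7.png'); b=cv2.cvtColor(p,cv2.COLOR_RGB2BGR)
cv2.imwrite('pics/s7z.png',cv2.resize(b[180:300,180:340],None,fx=5,fy=5,interpolation=cv2.INTER_CUBIC))
E
```

```text
time: 9.8
ee_pos: [0.4671, 0.3005, 0.2032]
tool_rot: [-3.122, 0.305, -0.002]
wrist_force: [0.5, 7.7, 0.3]
width: 0.0334
[0.46713092 0.30047336 0.20315336] [0.45108154 7.67456515 0.33086769] 0.03342646165338086
-0.385 0.142 [-0.45 -0.   -1.11]
-0.385 0.155 [-0.94 -0.01 -2.32]
-0.3 0.155 [ 0.3  -0.01 -2.76]
-0.2 0.155 [ 1.8  -0.02 -3.14]
-0.1 0.155 [ 3.34 -0.02 -3.37]
0 0.155 [ 4.88 -0.02 -3.45]
0.1 0.155 [ 6.43 -0.02 -3.37]
0.2 0.155 [ 7.96 -0.02 -3.14]
0.3 0.155 [ 9.46 -0.02 -2.75]
0.37 0.155 [10.49 -0.02 -2.4 ]
0.39 0.155 [10.78 -0.02 -2.28]
0.39 0.13 [ 9.82 -0.01  0.03]
```

View pics/s7z.png

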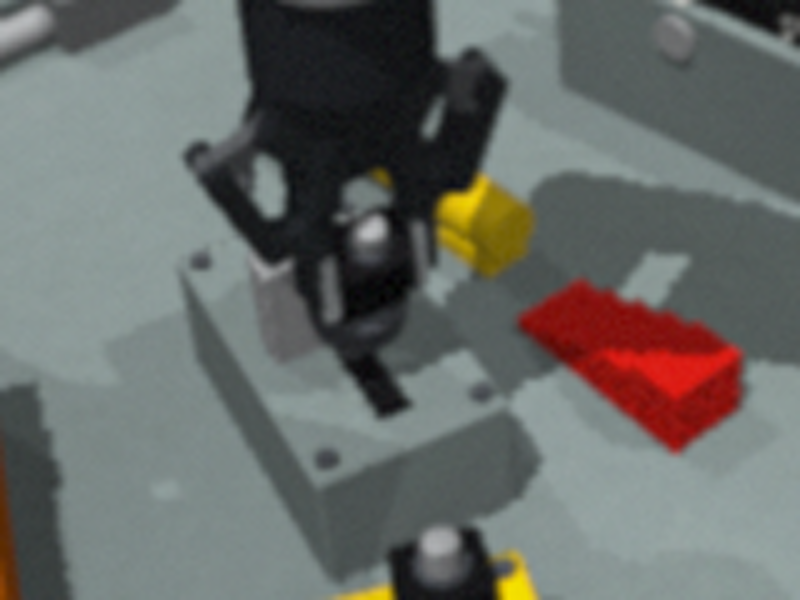

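Gripped (width 33 mm, collar between the pads at crop 375,270). The 7.7 N side load suggests the stand sits about 2 mm further +y, so I'll relieve it while lifting.

```bash
python3 -m jog '[[1,-0.2,-0.2,-0.6,0],[1,-0.45,-0.2,-1.2,0],[1,-0.7,-0.2,-1.8,0],[1,-0.94,-0.2,-2.35,0],[1,-0.94,-0.2,-2.35,0],[1,-0.94,-0.2,-2.35,0]]'
python3 - <<'E'
from h import *
s=state();print(s['ee_pos'],s['wrist_force'],s['width'])
p,d=save('side','s8.png'); b=cv2.cvtColor(p,cv2.COLOR_RGB2BGR)
cv2.imwrite('pics/s8z.png',cv2.resize(b[180:300,180:340],None,fx=5,fy=5,interpolation=cv2.INTER_CUBIC))
E
```

```text
time: 10.35
ee_pos: [0.4579, 0.3028, 0.2263]
tool_rot: [-3.126, 0.304, -0.001]
wrist_force: [2.7, 2.8, -3.0]
width: 0.0332
[0.45794485 0.30280639 0.22626499] [ 2.70839072  2.82299608 -2.9651565 ] 0.033245035805067456
```

View pics/s8z.png

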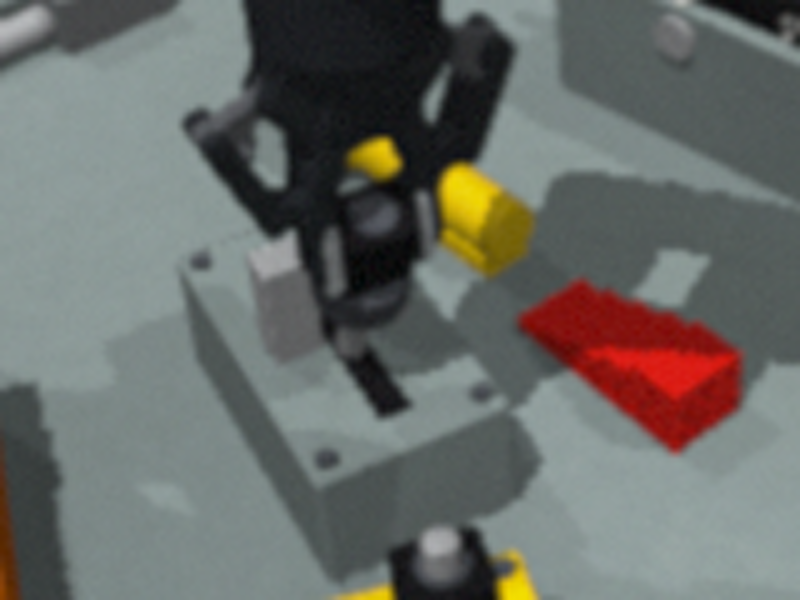

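The collar is raised about 25 mm (the rod shows below the skirt at crop 350,335). Now swing along the arc.

```bash
python3 -m jog '[[1,0.6,0,-0.23,0],[1,1.24,0,-0.44,0],[1,2,0,-0.65,0],[1,2.74,0,-0.82,0],[1,3.5,0,-0.95,0],[1,4.28,0,-1.05,0],[1,5.05,0,-1.1,0],[1,5.82,0,-1.13,0],[1,5.82,0,-1.13,0]]'; python3 -m jog '[[1,0.8,0,0.02,0],[1,1.55,0,0.08,0],[1,2.3,0,0.18,0],[1,3.08,0,0.31,0],[1,3.85,0,0.49,0],[1,4.58,0,0.7,0],[1,5.2,0,0.9,0],[1,5.61,0,1.05,0],[1,5.61,0,1.05,0]]'
python3 - <<'E'
from h import *
s=state();print(s['ee_pos'],s['wrist_force'],s['width'],lev(.39,.155))
q=s['ee_pos'][:2]-np.array(LP); a=np.radians(LY); print('local x',q@[np.cos(a),np.sin(a)])
p,d=save('side','s9.png'); b=cv2.cvtColor(p,cv2.COLOR_RGB2BGR)
cv2.imwrite('pics/s9z.png',cv2.resize(b[180:300,180:340],None,fx=5,fy=5,interpolation=cv2.INTER_CUBIC))
E
```

```text
time: 11.15
ee_pos: [0.5146, 0.2913, 0.2356]
tool_rot: [3.126, -0.305, -0.008]
wrist_force: [-1.3, 2.2, -3.5]
width: 0.0333
time: 11.9
ee_pos: [0.5705, 0.2798, 0.2258]
tool_rot: [3.125, -0.304, -0.002]
wrist_force: [-1.7, -1.7, -2.3]
width: 0.0335
[0.57049973 0.27984669 0.22582995] [-1.74185491 -1.72129401 -2.30833962] 0.0334958837385164 [0.5730268  0.27725483 0.1733609 ]
local x 0.05595041868324789
```

View pics/s9z.png

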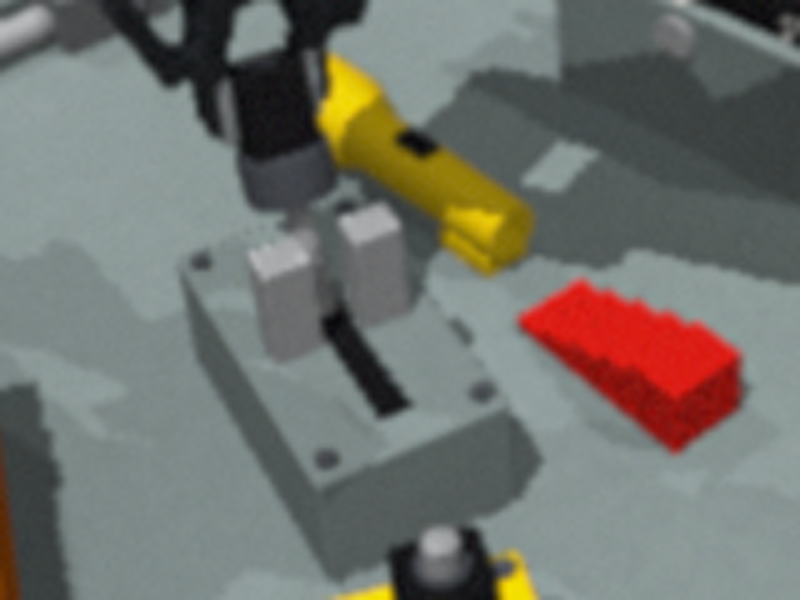

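The lever is through the gate. Next I'll push on to the stop and watch the force.

```bash
python3 -m jog '[[1,0.2,0,0.08,0],[1,0.4,0,0.16,0],[1,0.4,0,0.16,0],[1,0.4,0,0.16,0]]'
python3 - <<'E'
from h import *
s=state()
q=s['ee_pos'][:2]-np.array(LP); a=np.radians(LY); print('local x',q@[np.cos(a),np.sin(a)],s['ee_pos'],s['wrist_force'])
E
```

```text
time: 12.28
ee_pos: [0.5737, 0.2792, 0.2248]
tool_rot: [3.125, -0.303, -0.002]
wrist_force: [-3.5, -2.6, -2.3]
width: 0.0332
local x 0.059248398528216756 [0.57374305 0.27924763 0.22482331] [-3.52252198 -2.63834455 -2.32469671]
```

```bash
python3 -m jog '[[1,0.2,0,0.08,0],[1,0.3,0,0.12,0],[1,0.3,0,0.12,0],[1,0.3,0,0.12,0]]'
python3 - <<'E'
from h import *
s=state()
q=s['ee_pos'][:2]-np.array(LP); a=np.radians(LY); print('local x',q@[np.cos(a),np.sin(a)],s['ee_pos'],s['wrist_force'])
E
```

```text
time: 12.62
ee_pos: [0.5765, 0.2787, 0.2236]
tool_rot: [3.125, -0.303, -0.003]
wrist_force: [-5.2, -3.0, -2.4]
width: 0.0333
local x 0.062069876855996964 [0.57650844 0.27868761 0.2236267 ] [-5.17422354 -3.02484487 -2.36417745]
```

At about 0.40 rad and the force is rising, so it is at the stop. I'll lower the collar along the lever.

```bash
python3 -m jog '[[1,-0.1,0,0.5,0],[1,-0.3,0,1,0],[1,-0.5,0,1.5,0],[1,-0.75,0,2.1,0],[1,-0.75,0,2.1,0],[1,-0.75,0,2.1,0]]'
python3 - <<'E'
from h import *
s=state()
q=s['ee_pos'][:2]-np.array(LP); a=np.radians(LY); print('local x',q@[np.cos(a),np.sin(a)],s['ee_pos'],s['wrist_force'],lev(.39,.13)+[0,0,.053])
p,d=save('side','s10.png'); b=cv2.cvtColor(p,cv2.COLOR_RGB2BGR)
cv2.imwrite('pics/s10z.png',cv2.resize(b[160:280,180:340],None,fx=5,fy=5,interpolation=cv2.INTER_CUBIC))
E
```

```text
time: 13.12
ee_pos: [0.5694, 0.2801, 0.203]
tool_rot: [3.125, -0.303, -0.001]
wrist_force: [-3.9, -3.5, -1.4]
width: 0.0334
local x 0.05485426712803965 [0.56944189 0.2801485  0.20295785] [-3.88384523 -3.49405242 -1.42099778] [0.56369989 0.2790847  0.20323818]
```

View pics/s10z.png

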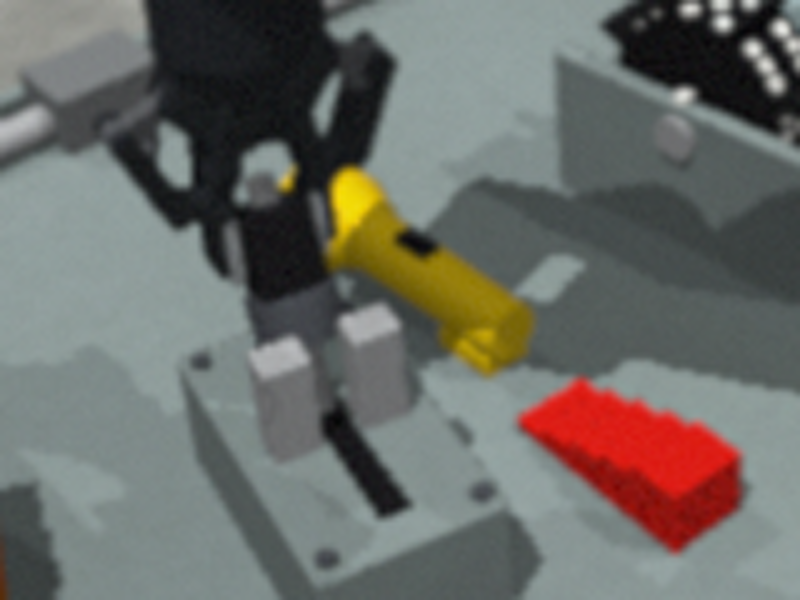

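The collar is lowered beyond the cheeks, with the lever held against its far stop. Releasing and withdrawing upward.

```bash
python3 -m jog '[[0,0,0,0,0],[0,0,0,0,0],[0,0,0,0,0],[0,0,0,0,0],[0,0,0,0,0],[0,0,0,0,0],[0,0,0,-3,0],[0,0,0,-7,0],[0,0,0,-10,0],[0,0,0,-10,0]]'
python3 - <<'E'
from h import *
s=state(); print(s['width'],s['wrist_force'],s['ee_pos'])
p,d=save('side','s11.png'); b=cv2.cvtColor(p,cv2.COLOR_RGB2BGR)
cv2.imwrite('pics/s11z.png',cv2.resize(b[160:280,180:340],None,fx=5,fy=5,interpolation=cv2.INTER_CUBIC))
E
```

```text
time: 14.0
ee_pos: [0.5725, 0.2817, 0.3118]
tool_rot: [-3.122, 0.303, -0.021]
wrist_force: [0.0, 0.8, 0.3]
width: 0.0852
0.08522243286051033 [0.01483067 0.77179006 0.25933735] [0.57254627 0.28170729 0.31179632]
```

View pics/s11z.png

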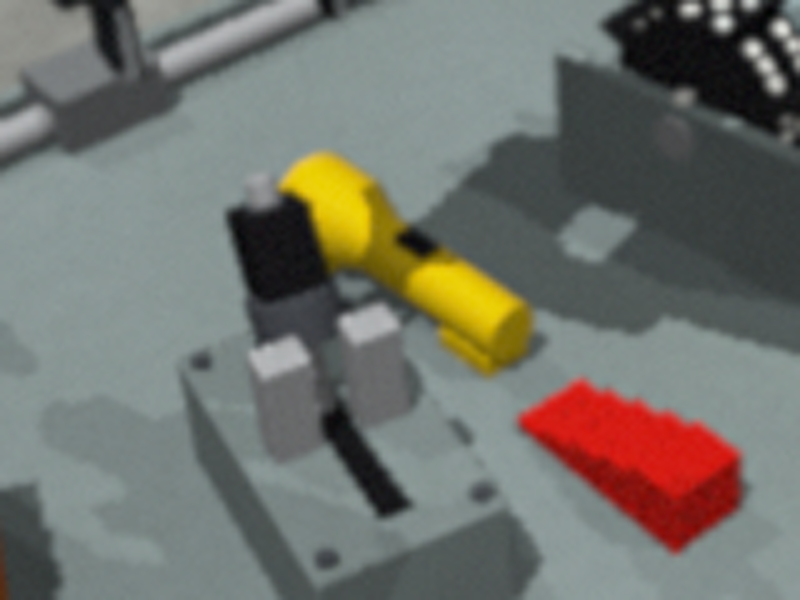

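The collar appears down, with a short rod end visible above it (crop 262,190). I'll check numerically as the arm moves to the switch.

Run:
```python
from h import *
SB=(.565,-.295);SY=-8.2
t=loc(SB,SY,.027);print(t); go([*t,.30],SY)
```

```text
[ 0.59172396 -0.29885098]
shift cm [13.13 56.56  0.69] spin -2.88 yaw now -11.08 rows 13.92415291389655
```

```bash
python3 -m jog '[[1,6.5,28.3,0.5,-3],[1,6.5,28.3,0.5,-3],[1,6.5,28.3,0.5,-3],[1,6.5,28.3,0.5,-3],[1,6.5,28.3,0.5,-3],[1,6.5,28.3,0.5,-3],[1,6.5,28.3,0.5,-3],[1,6.5,28.3,0.5,-3]]'
python3 - <<'E'
from h import *
go([*loc((.565,-.295),-8.2,.027),.28],-8.2)
E
```

```text
time: 14.72
ee_pos: [0.5786, -0.0154, 0.2964]
tool_rot: [3.131, -0.232, -0.003]
wrist_force: [0.2, -0.2, 0.6]
width: -0.0002
shift cm [ 5.48 27.83  1.7 ] spin -0.29 yaw now -8.49 rows 6.814896431435
```

```bash
python3 -m jog '[[1,5.5,27.8,1.7,0],[1,5.5,27.8,1.7,0],[1,5.5,27.8,1.7,0],[1,5.5,27.8,1.7,0],[1,5.5,27.8,1.7,0],[1,5.5,27.8,1.7,0],[1,5.5,27.8,1.7,0],[1,5.5,27.8,1.7,0],[1,5.5,27.8,1.7,0]]'
python3 - <<'E'
from h import *
go([*loc((.565,-.295),-8.2,.027),.15],-8.2); print(state()['time'])
for c,bx in dict(side=(110,230,180,340),top=(140,220,230,390)).items():
    p,d=save(c,c+'12.png'); b=cv2.cvtColor(p,cv2.COLOR_RGB2BGR); W=cloud(c,d)
    cv2.imwrite('pics/%s12z.png'%c,cv2.resize(b[bx[0]:bx[1],bx[2]:bx[3]],None,fx=5,fy=5,interpolation=cv2.INTER_CUBIC))
    a=np.radians(LY);R=np.array([[np.cos(a),np.sin(a)],[-np.sin(a),np.cos(a)]])
    L=W.copy(); L[...,:2]=(W[...,:2]-np.array(LP))@R.T
    q=L[(abs(L[...,0]-.055)<.04)&(abs(L[...,1])<.03)&(L[...,2]>.13)&(L[...,2]<.2)]
    print(c,len(q),q.min(0).round(4),q.max(0).round(4))
    t=.39; al=q[:,0]*np.sin(t)+(q[:,2]-.03)*np.cos(t); pe=q[:,0]*np.cos(t)-(q[:,2]-.03)*np.sin(t)
    print(' along hist',np.histogram(al,np.arange(.09,.17,.004))); print(' perp',np.percentile(pe[(al<.153)&(al>.115)],[3,50,97]), 'rod end perp',np.median(pe[al>.155]) )
    for n in ['collar_grip','rocker_far_end','gate_top']: print(c,n,[(np.round(r['at'],3),round(r['p'],2)) for r in landmark_of(c,n)])
print(lev(.39,.13))
E
```

```text
time: 15.47
ee_pos: [0.5937, -0.2938, 0.279]
tool_rot: [-3.132, 0.226, 0.003]
wrist_force: [0.4, -0.2, 0.3]
width: 0.0
shift cm [-0.09  0.54 12.9 ] spin -0.05 yaw now -8.25 rows 3.0964249333194247
15.4667
side 414 [ 0.0159 -0.0157  0.13  ] [0.0653 0.0198 0.181 ]
 along hist (array([ 0,  0, 16, 33, 25, 30, 29, 26, 30, 30, 31, 29, 30, 40, 33, 12,  8,
       12,  0,  0]), array([0.09 , 0.094, 0.098, 0.102, 0.106, 0.11 , 0.114, 0.118, 0.122,
       0.126, 0.13 , 0.134, 0.138, 0.142, 0.146, 0.15 , 0.154, 0.158,
       0.162, 0.166, 0.17 ]))
 perp [-0.01847184 -0.0146162   0.00795281] rod end perp -0.004368174470226478
side collar_grip [(array([0.303, 0.39 , 0.16 ]), 0.92), (array([0.561, 0.282, 0.151]), 0.74), (array([0.582, 0.494, 0.164]), 0.6)]
side rocker_far_end [(array([ 0.592, -0.302,  0.072]), 0.67), (array([0.634, 0.166, 0.002]), 0.46)]
side gate_top [(array([0.579, 0.491, 0.124]), 0.93), (array([0.299, 0.394, 0.123]), 0.74), (array([0.515, 0.287, 0.124]), 0.56)]
top 229 [ 0.0193 -0.0178  0.1306] [0.07   0.0191 0.1833]
 along hist (array([ 0,  0,  3, 17, 13, 10, 14,  5,  9, 12, 11, 13, 10, 41, 45,  6,  6,
       12,  2,  0]), array([0.09 , 0.094, 0.098, 0.102, 0.106, 0.11 , 0.114, 0.118, 0.122,
       0.126, 0.13 , 0.134, 0.138, 0.142, 0.146, 0.15 , 0.154, 0.158,
       0.162, 0.166, 0.17 ]))
 perp [-0.01533826 -0.01000698  0.0122472 ] rod end perp -0.002324938398175349
top collar_grip [(array([0.299, 0.394, 0.161]), 0.76), (array([0.575, 0.492, 0.164]), 0.75)]
top rocker_far_end [(array([ 0.589, -0.299,  0.068]), 0.62), (array([ 0.445, -0.147, -0.002]), 0.31)]
top gate_top [(array([0.516, 0.293, 0.126]), 0.97), (array([0.305, 0.387, 0.128]), 0.76), (array([0.574, 0.492, 0.126]), 0.62)]
[0.56369989 0.2790847  0.15023818]
```

View pics/side12.png

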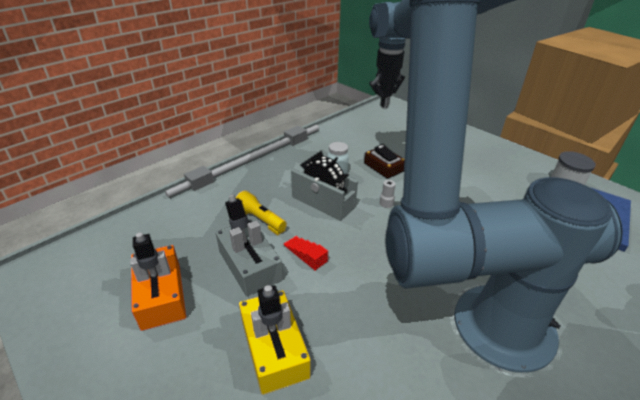

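View pics/top12z.png

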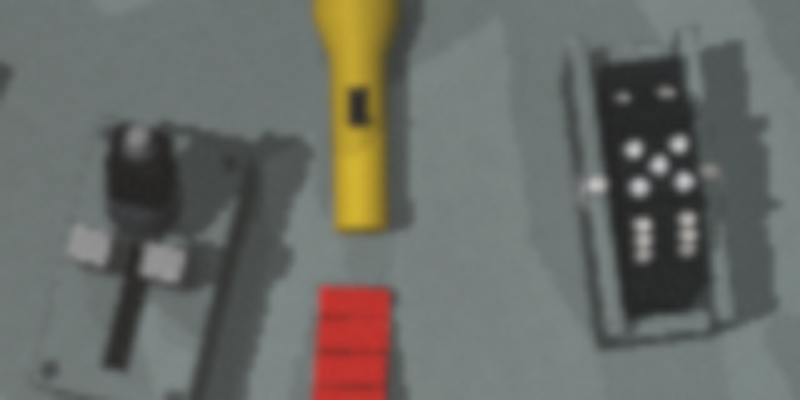

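The wheel shows five up. The lever is past the gate (top crop 140,180) with the collar block top at about 150 mm along it, so it is down. The look-alikes are unmoved. Next I'll descend to the rocker.

Run:
```python
from h import *
go([*loc((.565,-.296),-8.2,.029),.155],-8.2)
```

```text
shift cm [ 0.04  0.87 12.61] spin 0.18 yaw now -8.02 rows 3.0319040441584217
```

```bash
python3 -m jog '[[1,0,0.6,4,0],[1,0,0.6,8,0],[1,0,0.6,12,0],[1,0,0.6,12,0],[1,0,0.6,12,0],[1,0,0.6,12,0]]'
python3 - <<'E'
from h import *
go([*loc((.565,-.296),-8.2,.029),.14],-8.2);print(state()['wrist_force'])
p,d=save('side','s13.png'); b=cv2.cvtColor(p,cv2.COLOR_RGB2BGR)
cv2.imwrite('pics/s13z.png',cv2.resize(b[80:200,330:450],None,fx=5,fy=5,interpolation=cv2.INTER_CUBIC))
E
```

```text
time: 16.37
ee_pos: [0.5946, -0.2989, 0.1635]
tool_rot: [3.132, -0.221, 0.005]
wrist_force: [0.6, 0.3, 0.2]
width: -0.0002
shift cm [-0.08  0.13  2.35] spin 0.12 yaw now -8.08 rows 0.5652389095918298
[0.61767921 0.3130229  0.24650491]
```

View pics/s13z.png

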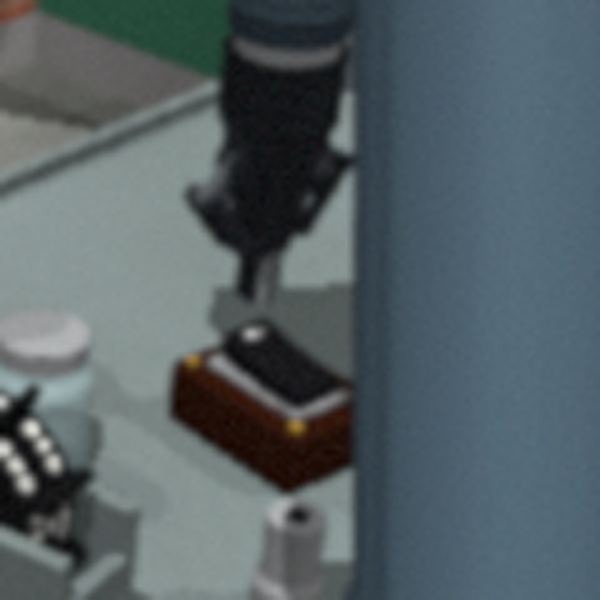

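The fingertips (crop 258,290) are over the white bar (250,332) at the far raised end. Pressing down.

```bash
python3 -m jog '[[1,-0.1,0.1,1,0],[1,-0.1,0.1,1.6,0],[1,-0.1,0.1,2,0],[1,-0.1,0.1,2.4,0],[1,-0.1,0.1,2.4,0]]';  python3 -m jog '[[1,0,0,0.2,0],[1,0,0,0.4,0],[1,0,0,0.4,0]]'
```

```text
time: 16.83
ee_pos: [0.5925, -0.2993, 0.1367]
tool_rot: [3.134, -0.222, 0.001]
wrist_force: [0.0, -0.4, 0.4]
width: 0.0
time: 17.08
ee_pos: [0.5931, -0.2994, 0.1335]
tool_rot: [3.133, -0.222, 0.004]
wrist_force: [2.0, -1.0, 3.3]
width: -0.0001
```

```bash
python3 -m jog '[[1,0,0,0.1,0],[1,0,0,0.2,0],[1,0,0,0.2,0]]';  python3 -m jog '[[1,0,0,0.1,0],[1,0,0,0.2,0],[1,0,0,0.2,0]]'
```

```text
time: 17.33
ee_pos: [0.5933, -0.2995, 0.1329]
tool_rot: [3.133, -0.222, 0.003]
wrist_force: [0.5, 2.4, 8.9]
width: -0.0003
time: 17.58
ee_pos: [0.5934, -0.2996, 0.1326]
tool_rot: [3.133, -0.221, 0.002]
wrist_force: [-2.3, 4.5, 18.0]
width: -0.0
```

The force is rising steeply with no further travel, so the rocker is at its end. I'll lift off and look.

```bash
python3 -m jog '[[1,0,0,-2,0],[1,0,0,-6,0],[1,0,0,-10,0],[1,0,0,-14,0],[1,-4,0,-14,0],[1,-8,2,-14,0],[1,-12,4,-14,0],[1,-14,6,-14,0],[1,-14,6,-14,0]]'
python3 - <<'E'
from h import *
for c,bx in dict(side=(80,240,180,420),top=(130,230,220,480)).items():
    p,d=save(c,c+'14.png'); b=cv2.cvtColor(p,cv2.COLOR_RGB2BGR); W=cloud(c,d)
    cv2.imwrite('pics/%s14z.png'%c,cv2.resize(b[bx[0]:bx[1],bx[2]:bx[3]],None,fx=3,fy=3,interpolation=cv2.INTER_CUBIC))
    a=np.radians(-8.2);R=np.array([[np.cos(a),np.sin(a)],[-np.sin(a),np.cos(a)]])
    L=W.copy(); L[...,:2]=(W[...,:2]-np.array([.565,-.295]))@R.T
    q=L[(abs(L[...,0])<.034)&(abs(L[...,1])<.014)&(L[...,2]<.1)&(L[...,2]>.04)]
    if len(q)>10: print(c,len(q),'slope',np.polyfit(q[:,0],q[:,2],1))
    for n in ['rocker_far_end','timer_box','collar_grip','flashlight','fuse_jar','socket_head','door_stop']: print(c,n,[(np.round(r['at'],3),round(r['p'],2)) for r in landmark_of(c,n)])
print(state()['wrist_force'],state()['time'])
E
```

```text
time: 18.33
ee_pos: [0.4407, -0.3404, 0.2677]
tool_rot: [-3.132, 0.229, 0.007]
wrist_force: [-0.2, -0.3, -1.0]
width: -0.0
side 89 slope [-0.04078224  0.06321923]
side rocker_far_end [(array([ 0.598, -0.302,  0.062]), 0.63)]
side timer_box [(array([ 0.569, -0.012,  0.   ]), 0.75)]
side collar_grip [(array([0.584, 0.493, 0.158]), 0.83), (array([0.563, 0.282, 0.153]), 0.8), (array([0.304, 0.391, 0.155]), 0.7)]
side flashlight [(array([0.632, 0.165, 0.004]), 0.63)]
side fuse_jar [(array([ 0.648, -0.156,  0.003]), 0.96), (array([ 0.567, -0.296,  0.   ]), 0.42)]
side socket_head []
side door_stop [(array([0.452, 0.169, 0.002]), 0.9)]
top 201 slope [-0.17630593  0.06568355]
top rocker_far_end [(array([ 0.591, -0.301,  0.059]), 0.67)]
top timer_box [(array([ 0.57 , -0.019, -0.003]), 0.86)]
top collar_grip [(array([0.576, 0.494, 0.16 ]), 0.77), (array([0.563, 0.282, 0.154]), 0.74), (array([0.298, 0.395, 0.164]), 0.7)]
top flashlight [(array([ 0.631,  0.164, -0.003]), 0.85)]
top fuse_jar [(array([ 0.65 , -0.159,  0.001]), 0.66)]
top socket_head [(array([ 0.572, -0.014, -0.005]), 0.53), (array([ 0.442, -0.148, -0.002]), 0.51)]
top door_stop [(array([ 0.451,  0.167, -0.002]), 0.75)]
[-0.29938408 -0.54869375 -0.76513671] 19.1333
```

View pics/side14z.png

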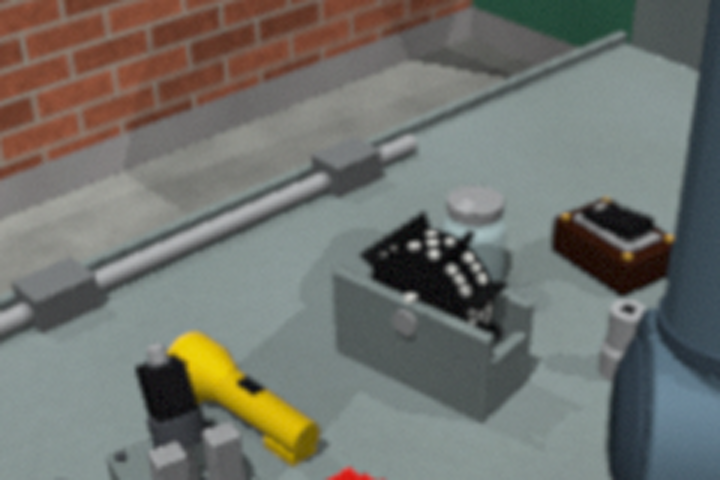

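View pics/top14z.png

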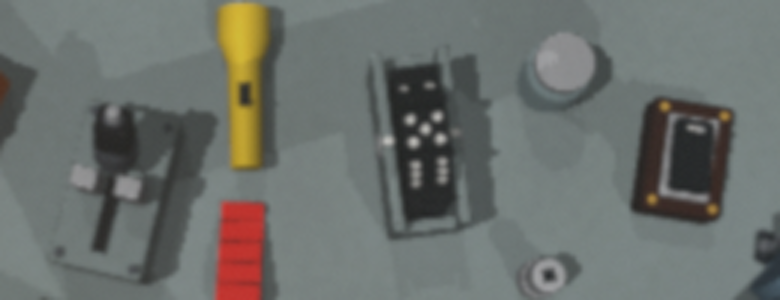

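The rocker slope measures -0.176 (fully on is -0.18), five is up, and nothing else has moved. One last check: the collar's height now against its height at the start, by symmetry.

Run:
```python
from h import *
p,d=capture('top');W=cloud('top',d)
a=np.radians(LY);R=np.array([[np.cos(a),np.sin(a)],[-np.sin(a),np.cos(a)]])
L=W.copy(); L[...,:2]=(W[...,:2]-np.array(LP))@R.T
q=L[(abs(L[...,0]-.055)<.04)&(abs(L[...,1])<.03)&(L[...,2]>.125)&(L[...,2]<.2)]
for t in (.36,.38,.40):
    al=q[:,0]*np.sin(t)+(q[:,2]-.03)*np.cos(t); pe=q[:,0]*np.cos(t)-(q[:,2]-.03)*np.sin(t)
    top=(abs(pe)<.013)&(al<.154)&(al>.14)
    print(t,'block top along',np.median(al[top]).round(4),top.sum(),'slope',np.polyfit(pe[top],al[top],1)[0].round(3),'rod',np.median(al[al>.156]),'perp range',np.percentile(pe[top],[3,97]).round(4),'rod perp',np.median(pe[al>.156]).round(4))
```

```text
0.36 block top along 0.1461 84 slope 0.097 rod 0.159752605226483 perp range [-0.0104  0.012 ] rod perp 0.0035
0.38 block top along 0.1465 85 slope 0.034 rod 0.15976779735307078 perp range [-0.0127  0.012 ] rod perp 0.0003
0.4 block top along 0.1465 75 slope 0.001 rod 0.15968032788497635 perp range [-0.0122  0.012 ] rod perp -0.0029
```

Lean is about 0.38–0.40 rad. The block top is at about 147 mm (≤151 expected when down), so the collar is fully down.

```bash
python3 -c "
from station import *
print(job_done())"
```

```text
the job is handed in; nothing more can be done
None
```

The job is handed in at about 19 s on the robot's clock, with all three steps done in the order asked.

- **Timer wheel:** I rolled it from two to five with the closed fingertips, one rib at a time, then took the finger off. Both cameras show five pips up between the pointers.
- **Lever:** I pinched the collar, lifted it about 25 mm, swung the lever through the gate to its far stop, lowered the collar and let go. The lean measures about 0.38–0.40 rad. The collar's block top sits at about 147 mm along the lever, where 151 mm is expected when it is fully down, so by depth it is locked on the far side.
- **Rocker:** I pressed the far end until the force rose to about 18 N with no further travel, then lifted off. Its top face slopes −0.176 in the top view, matching fully on (−0.18).
- **Bystanders:** The flashlight, fuse jar, socket head and door stop are at their starting positions within measuring error. The orange and yellow look-alike stands were left alone.

Two readings disagreed at the last check. The side camera's rocker slope, from few points at a grazing angle, read only −0.04. It also missed the socket head behind the arm, but the top camera saw it in place.

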